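# Spray the blade, index it three clicks and hold

### The job

Press the nozzle cap of the clamped cleaner bottle fully down to spray the blade on the dividing plate, and let the cap spring back up. Then grip the knob of the indexing head and turn it clockwise (seen from above), counting the clicks, to the third stop, without running past it, so that the blade stands at the pointer post; finish while still gripping the knob there and do not let go. Leave the loose things round about where they are.

Things in the scene. Friction and masses are not known exactly. Their poses are not given: they have to be found in the camera images.
- nozzle_top (a point): Centre of the flat top of the grey nozzle cap (32 mm across the cap, 26 mm across the flat top) on a white bottle that is clamped in a fixed square foot (90 mm). About 152 mm above the bench when up; a small spout sticks 12 mm out of the cap's side towards the indexing head. Its z axis points up, its y axis points opposite to the spout.
- nozzle (a joint): Travel of the nozzle cap straight down, in m: 0 up, 0.006 fully down. A spring pushes it up: about 2 N to start, 6 N fully down.
- knob_grip (a point): Centre of the black bar knob on top of the indexing head, 102 mm above the bench, on the vertical axis of rotation (z up). Upright bar: 14 mm thick (point's x axis), 44 mm long (its y axis; white line on top, on the half towards the blade), 85 to 119 mm above the bench, on a 46 mm round skirt (top at 86 mm). Below, a 124 mm steel plate turns with it, 36 mm above the bench.
- knob (a joint): Angle of knob and plate in rad: 0 parked (as it starts, by an end stop, blade towards the bottle), growing clockwise seen from above. Sprung stops (clicks) every 0.393 rad (22.5 deg): 0.393, 0.785, third 1.178, then two more. Between stops the resisting torque rises to about 0.16 N m, is zero half-way, then helps into the next stop. Left free it rests in a stop.
- blade_mark (a point): Middle of the upper edge of the heater blade (18 x 52 x 24 mm, tan block with a grey metal blade) clamped on the dividing plate, 60 mm above the bench, 40 mm from the knob's axis, along the knob bar's y axis; turns with the knob. At the third stop it lies on the line from the knob's axis to the pointer post.
- pointer_tip (a point): Tip of the pointed dark post, 65 mm high and 12 mm thick, fixed on the foot of the indexing head 77 mm from the knob's axis; it marks the third stop.
- loupe: Small black loupe, 37 mm across, 28 mm high, standing loose to the right of the indexing head; origin under its centre. Leave it alone.
- setting_block: Grey metal block 25 x 50 x 38 mm, standing loose in front of the indexing head; origin under its centre. Leave it alone.
- screw_cup: Small open white cup, 45 mm across, 18 mm high, standing loose behind the indexing head; origin under its centre. Leave it alone.
There are look-alikes about, which are no part of the job. There is more than one size of the part that bears knob_grip; the job needs the largest.

How it is judged:
By the outcome, as a careful person would: the job done as asked, in the order asked, and still so for the second after the job is handed in, while the arm keeps its last pose, push and grip.
It also fails if it takes over 42 s, if anything falls off the work surface, if the arm or the gripper's body presses on something with over 40 N, if the wrist force passes 120 N, or if a joint passes its speed limit or range.

### The arm

A 7-joint arm with a two-finger parallel gripper is mounted at the origin on a cart in front of the work surface, level with it; the furniture and walls round the work are solid. World frame = base frame: x ahead of the robot, y to its left, z up, the work surface at z = 0. Lengths are in m, angles in rad, forces in N, time in s.
With the tool pointing down it reaches from about 0.4 to 0.85 m from the base axis. Payload 4.5 kg.
Tool frame: the origin (TCP) lies between the finger pads; the fingertips stand 8 mm ahead of it and the grasp point (between the pads) lies 11 mm behind it; z points along the fingers, y is the direction in which the jaws open and shut (so a half turn about z gives the same grasp; the last joint's range is limited). The gripper opens to 88 mm and grips with 3 to 60 N. Pads are 18 mm wide; open, the fingers measure 123 mm over their backs; the gripper's body (75 mm by 187 mm) begins 45 mm behind the grasp point.
Start: joints at [1.365, 0.689, -0.195, 1.565, 0.157, 0.902, -0.215], TCP at [0.148, -0.607, 0.247] pointing down, gripper open.
Joint ranges: [-3.01, 3.01], [-0.46, 2.08], [-1.47, 1.51], [0.13, 2.56], [-1, 4.14], [0.04, 2.09], [-2.66, 2.66]. Speed limits (rad/s): [2.57, 2.57, 3.14, 3.14, 3.14, 3.14, 3.14].

### API

Orientations are given as a unit quaternion [x, y, z, w].
In Python, from plant import r gives the robot as it stands.
- The arm moves only by the tool carry_out, never from a script. Its argument "commands" is a list that holds one entry, the list of rows, each a list of 7 numbers: the turn, a rotation vector about the tool's x, y, z in rad, then the shift along the tool's x, y, z in cm, then the finger opening in cm, from 0 to 8.81. A call has 1 to 10 rows; each row is the pose to reach, as a shift and turn from the pose commanded when the call began, along the tool's axes at that moment; what a row does not reach only later rows make up. A row lasts 1/12 s, in which the tool goes at most 41.7 mm and 7.16 degrees, less where a joint would pass 70% of its speed; a pose out of reach is approached as far as the arm can. A call with a gripper value outside its range is refused whole. The fingers move at their own pace and stop on an object; "force" is the grip in N (left out, the last holds). Time passes only in rows, so rows that repeat a pose let the fingers close. It gives the time, the measured TCP pose, the force and the opening at its end, in the units of the state.
- r.get_state(): the state, without advancing time (a new reading comes with each control period).
- r.snapshot(name): name is "scene" or "top"; returns a dict with "pixels" (480x640x3 uint8, red, green, blue), "mtx" (3x3 intrinsics, pixels), "k1" (the pictures are not rectified: a ray, as slopes to the right and down, at radius r is drawn at 1 + k1 r^2 times it, then the intrinsics apply), "xyz" and "rotation" of the camera in the world. Camera axes: x right, y down, z forward; pixel columns grow to the right and rows downward; lengths in m; the calibration is good to about 2 mm. A picture is of the moment at which its call begins. There is no depth.
- r.finish_job(): hands the job in, once; it reports no verdict.
The state is a dict: "clock": time; "q": joint angles; "qd": joint speeds; "joint_torque": joint torques, N m; "tool_pos": TCP position; "eef_rot": TCP orientation; "contact_force": force on the tool from outside, world axes, zero at the start; "moment": the same for the moment, N m; "opening": opening from 0.0 (shut) to 1.0 (fully open).
Only numpy, scipy, OpenCV 4.12 (cv2) and the standard library are available. Lean on these libraries where they do the work, as an engineer would, in place of code of your own. Each camera call takes 0.05 s, during which the arm holds its last target.

## Working session

There is one attempt and no reset: what is moved stays moved. The work goes in short steps, Python scripts to look and compute and a tool call to move; the robot and the scene stay as the last step left them, time stands still between calls to the robot, and variables do not carry over. Pictures are saved under pics/ and viewed, and the job is handed in when it is done.

Besides the shell and the picture viewer there is one more tool, called after "Request:" by a JSON object that holds its "method" and its "body". carry_out: Moves the arm, as the interface text tells. Its arguments: {"type":"object","properties":{"commands":{"type":"array"},"force":{"type":"number"}},"required":["commands"]}

```bash
ls; mkdir -p pics; python3 - <<'E'
from plant import r
import cv2,pickle
s=r.get_state();print(s)
for n in("scene","top"):
    d=r.snapshot(n);cv2.imwrite(f"pics/{n}0.png",d["pixels"][:,:,::-1]);pickle.dump(d,open(f"{n}0.pkl","wb"))
    print(n,d["mtx"],d["k1"],d["xyz"],d["rotation"])
E
```

```text
pics
{'clock': 0.0, 'q': array([ 1.3647488 ,  0.69000632, -0.19453434,  1.5663301 ,  0.1573225 ,
        0.90254287, -0.21509606]), 'qd': array([ 0.00020053, -0.00115118, -0.00022106, -0.00165887, -0.00032339,
        0.00078024,  0.00135522]), 'joint_torque': array([-6.64208869e-05, -5.27555251e+01, -1.26668092e+00, -1.53428149e+01,
       -5.25680243e-02,  6.51127542e-03,  1.69577279e-04]), 'tool_pos': array([ 0.14827798, -0.60651015,  0.24590034]), 'eef_rot': array([ 9.92810357e-01,  1.19694201e-01, -1.84886740e-04, -9.27024947e-04]), 'contact_force': array([-0.10227292, -0.10863011,  0.57454896]), 'moment': array([-0.01531948, -0.02078264, -0.01333071]), 'opening': 0.9953055236787814}
scene [[601.90326672   0.         316.68679506]
 [  0.         601.90326672 235.81521003]
 [  0.           0.           1.        ]] -0.01026825271115935 [-0.13297063  0.71373655  0.76405814] [-0.32275459  0.82043126 -0.43805186  0.17559211]
top [[557.85035148   0.         318.96982938]
 [  0.         557.85035148 239.42081545]
 [  0.           0.           1.        ]] -0.1483514503066842 [0.35012547 0.00447906 1.01751567] [ 0.71013592 -0.69800227  0.06326558 -0.06706174]
```

View pics/scene0.png

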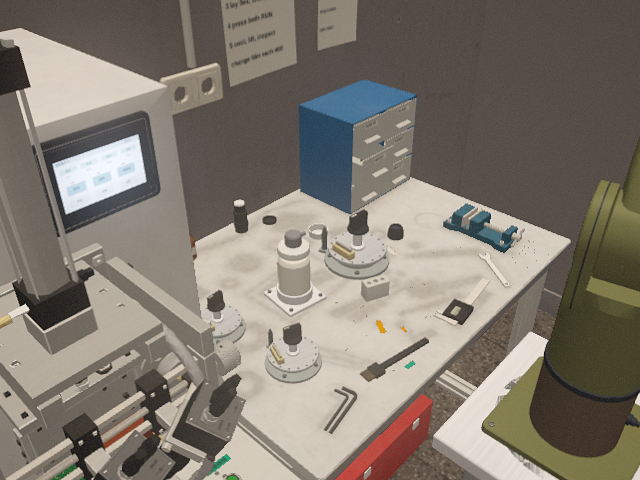

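View pics/top0.png

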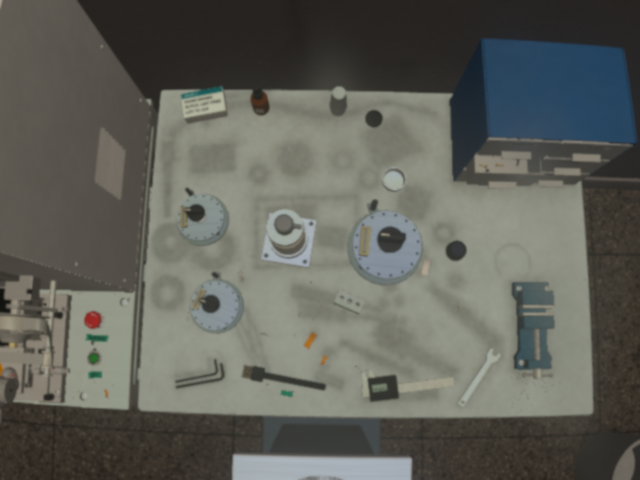

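Three indexing heads in the top view, with knobs at about (196,213), (211,304) and (391,239). The one at (391,239) has the largest plate (about 74 px against 50) and stands by the bottle, cup, block and loupe, so it fits. I'll enlarge it to confirm.

```bash
cat > h.py <<'E'
import numpy as np,cv2,pickle
from scipy.spatial.transform import Rotation as R
def ray(d,uv):
    m=d["mtx"];p=np.array([(uv[0]-m[0,2])/m[0,0],(uv[1]-m[1,2])/m[1,1]])
    u=p.copy()
    for _ in range(30): u=p/(1+d["k1"]*(u@u))
    v=R.from_quat(d["rotation"]).apply([u[0],u[1],1.]) if np.shape(d["rotation"])==(4,) else np.array(d["rotation"])@[u[0],u[1],1.]
    return np.array(d["xyz"]),v/np.linalg.norm(v)
def plane(d,uv,z):
    o,v=ray(d,uv);return o+v*(z-o[2])/v[2]
def proj(d,P):
    c=R.from_quat(d["rotation"]).inv().apply(np.array(P)-d["xyz"]);u=c[:2]/c[2]
    u=u*(1+d["k1"]*(u@u));m=d["mtx"];return np.array([m[0,0]*u[0]+m[0,2],m[1,1]*u[1]+m[1,2]])
def tri(ra,rb):
    (a,u),(b,v)=ra,rb
    st=np.linalg.lstsq(np.c_[u,-v],b-a,rcond=None)[0]
    p,q=a+u*st[0],b+v*st[1];return (p+q)/2,np.linalg.norm(p-q)
def load(n):return pickle.load(open(n+".pkl","rb"))
def crop(d,x,y,w,h,f,name):
    cv2.imwrite(name,cv2.resize(d["pixels"][y:y+h,x:x+w,::-1],None,fx=f,fy=f,interpolation=cv2.INTER_CUBIC))
E
python3 - <<'E'
from h import *
t=load("top0");s=load("scene0")
crop(t,250,170,200,140,4,"pics/tcrop.png")
crop(s,255,195,160,120,5,"pics/scrop.png")
for uv in[(391,239)]: print(plane(t,uv,.119))
print(plane(t,(285,224),.152))
E
```

```text
[ 0.52052868 -0.10743682  0.119     ]
[0.53566713 0.0649519  0.152     ]
```

View pics/tcrop.png

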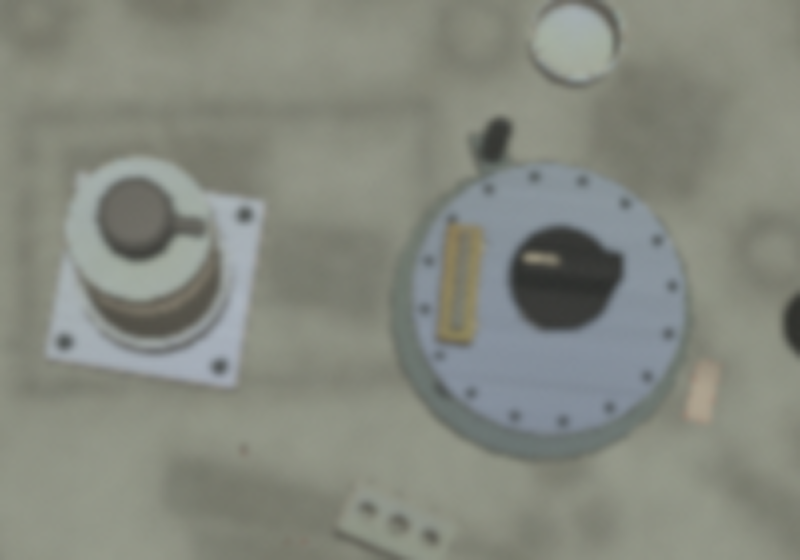

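View pics/scrop.png

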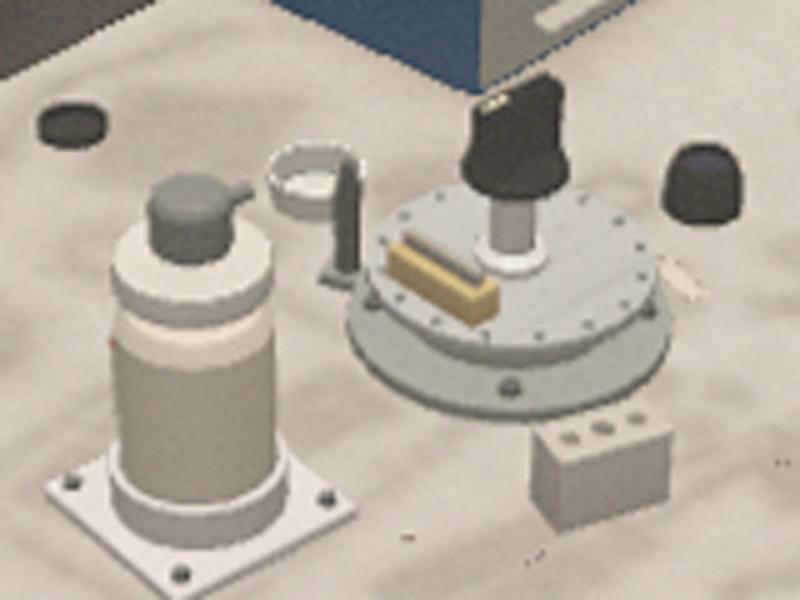

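```bash
python3 - <<'E'
from h import *
t=load("top0");s=load("scene0")
hsv=cv2.cvtColor(t["pixels"],cv2.COLOR_RGB2HSV).astype(int)
p=lambda x,y:(250+x/4-.375,170+y/4-.375)
q=lambda x,y:(255+x/5-.4,195+y/5-.4)
for nm,(x,y) in dict(plate=(620,380),base=(470,425),bench=(300,250),cap=(133,216),tan=(450,290)).items():
    a=p(x,y);print(nm,hsv[int(a[1]),int(a[0])],t["pixels"][int(a[1]),int(a[0])])
m=((hsv[:,:,0]>100)&(hsv[:,:,0]<130)&(hsv[:,:,1]>25)).astype(np.uint8)
m[:, :345]=0;m[:,430:]=0;m[:200]=0;m[290:]=0
m=cv2.morphologyEx(m,cv2.MORPH_OPEN,np.ones((2,2)))
c=max(cv2.findContours(m,cv2.RETR_EXTERNAL,cv2.CHAIN_APPROX_NONE)[0],key=cv2.contourArea)
h=cv2.convexHull(c)[:,0]
W=np.array([plane(t,u,.036)[:2] for u in h.astype(float)])
A=np.c_[2*W,np.ones(len(W))];sol=np.linalg.lstsq(A,(W**2).sum(1),rcond=None)[0]
C=sol[:2];print("axis",C,"rad",np.sqrt(sol[2]+C@C),"px ext",h.min(0),h.max(0))
# holes-based
n=np.array([(489,189),(535,177),(583,181),(625,203),(657,241),(672,286),(668,334),(647,377),(609,410),(563,421),(515,416),(471,393),(439,356),(425,309),(429,261),(452,219)])
W=np.array([plane(t,p(*u),.036)[:2] for u in n]);print("holes mean",W.mean(0),"r",np.linalg.norm(W-W.mean(0),axis=1).mean())
print("proj axis top119 in scene/top",proj(s,[*W.mean(0),.119]),proj(t,[*W.mean(0),.119]))
# knob top
for u in [(523,257),(558,259),(618,262)]:print("line",plane(t,p(*u),.119))
e=[plane(t,p(*u),.052)[:2] for u in [(448,226),(481,226),(472,343),(439,340)]];print("blade corners",e)
print("post tip",tri(ray(t,p(502,122)),ray(s,q(346,155))))
print("nozzle",plane(t,p(133,216),.152),plane(s,q(190,188),.152),tri(ray(t,p(133,216)),ray(s,q(190,188))))
print("knob scene line",plane(s,q(484,106),.119),plane(s,q(508,95),.119), plane(s,q(548,78),.119))
print("cup",plane(t,p(573,40),.018),"loupe",plane(t,(456,250),.028),"block",plane(t,p(400,523),.038))
E
```

```text
plate [106  35 154] [133 143 154]
base [ 83  20 116] [107 116 114]
bench [ 35  24 126] [124 126 114]
cap [ 27  21 108] [108 107  99]
tan [ 24  77 136] [136 128  95]
axis [ 0.52341418 -0.111767  ] rad 0.05965538741993249 px ext [355 214] [421 278]
holes mean [ 0.52694531 -0.11026417] r 0.055997518756607974
proj axis top119 in scene/top [358.10280259 212.73732199] [392.68748712 235.19367216]
line [ 0.52880611 -0.08995534  0.119     ]
line [ 0.52821623 -0.10438941  0.119     ]
line [ 0.52738546 -0.12918198  0.119     ]
blade corners [array([ 0.55554237, -0.06377551]), array([ 0.55579681, -0.07840225]), array([ 0.5033283 , -0.07449648]), array([ 0.50442287, -0.06000909])]
post tip (array([ 0.59972399, -0.08617332,  0.0673308 ]), np.float64(0.0006528204158980062))
nozzle [0.53622122 0.06834914 0.152     ] [0.53815555 0.06692429 0.152     ] (array([0.53614921, 0.06843125, 0.15353985]), np.float64(0.0006348417518017172))
knob scene line [ 0.52932728 -0.09188462  0.119     ] [ 0.52764234 -0.10503692  0.119     ] [ 0.52411726 -0.12647514  0.119     ]
cup [ 0.65257664 -0.12446207  0.018     ] loupe [ 0.51949902 -0.23729058  0.028     ] block [ 0.42511089 -0.04429241  0.038     ]
```

The top view crop shows the nozzle cap at (283,224), and the largest head's plate centre at (387,244). Its white bar line is at (383,234), pointing to the bottle, and the post tip is at (375,200). The scene crop agrees: this head has the cup, block and loupe around it and the largest plate, so it is the one meant.

My measurements are:

| Item | Value |
|---|---|
| Nozzle | (0.537, 0.068) |
| Knob axis | (0.527, -0.110) |
| Bar yaw | about 86° |
| Post direction | 18.3° |

The post lies 67.5° clockwise from the bar, as it should. I'm moving now.

Request:
{"method": "carry_out", "body": {"commands": [[[0,0,-0.06,3.2,-2.4,-0.1,0],[0,0,-0.12,6.4,-4.8,-0.2,0],[0,0,-0.18,9.6,-7.2,-0.3,0],[0,0,-0.24,12.8,-9.6,-0.4,0],[0,0,-0.3,16,-12,-0.5,0],[0,0,-0.36,19.2,-14.4,-0.6,0],[0,0,-0.42,22.4,-16.8,-0.7,0],[0,0,-0.48,25.6,-19.2,-0.8,0],[0,0,-0.54,28.8,-21.6,-0.9,0],[0,0,-0.6,31.8,-23.8,-1,0]]], "force": 20}}

```text
clock: 0.93
tool_pos: [0.4018, -0.2982, 0.2567]
eef_rot: [0.912, 0.409, -0.0, -0.0]
contact_force: [1.0, -0.4, 0.3]
opening: 0.269
```

Request:
{"method": "carry_out", "body": {"commands": [[[0,0,-0.066,3.63,-1.43,0,0],[0,0,-0.132,7.26,-2.87,0,0],[0,0,-0.198,10.9,-4.3,0,0],[0,0,-0.264,14.5,-5.7,0,0],[0,0,-0.33,18.2,-7.2,0.5,0],[0,0,-0.396,21.8,-8.6,1,0],[0,0,-0.462,25.4,-10,1.7,0],[0,0,-0.528,29,-11.5,2.4,0],[0,0,-0.594,32.7,-12.9,3.1,0],[0,0,-0.66,36.3,-14.3,3.6,0]]]}}

```text
clock: 1.77
tool_pos: [0.5367, 0.0671, 0.2199]
eef_rot: [0.731, 0.683, -0.001, -0.0]
contact_force: [0.6, 0.1, 0.3]
opening: 0.004
```

```bash
python3 - <<'E'
from h import *
from plant import r
for n in("scene","top"):
    d=r.snapshot(n);pickle.dump(d,open(n+"1.pkl","wb"));cv2.imwrite(f"pics/{n}1.png",d["pixels"][:,:,::-1])
s=r.get_state();p=s["tool_pos"];print(s)
print(R.from_quat(s["eef_rot"]).as_matrix())
print("err world",np.array([.537,.068])-p[:2])
crop(load("scene1"),220,120,180,180,4,"pics/s1c.png")
E
```

```text
{'clock': 1.8667, 'q': array([ 0.07150515,  0.6474983 , -0.47757087,  1.83682308,  0.40851836,
        0.75240472, -0.68450735]), 'qd': array([ 0.07473764, -0.03251317,  0.08372637,  0.06129753,  0.01016357,
        0.03060016,  0.00354138]), 'joint_torque': array([-4.00367640e-01, -4.48866677e+01, -4.04315472e+00, -1.28301635e+01,
        7.04392162e-02, -7.69685581e-02, -3.64150456e-02]), 'tool_pos': array([0.53784283, 0.07388785, 0.22024223]), 'eef_rot': array([ 0.72780233,  0.68577826,  0.0028308 , -0.00198604]), 'contact_force': array([-0.61708219,  0.34542746, -0.06672655]), 'moment': array([-0.02615003, -0.10867334, -0.07228897]), 'opening': 0.00873360166299301}
[[ 5.94003425e-02  9.98233264e-01  1.39655779e-03]
 [ 9.98210775e-01 -5.94084807e-02  6.77350229e-03]
 [ 6.84450267e-03  9.91710674e-04 -9.99976084e-01]]
err world [-0.00084283 -0.00588785]
```

View pics/s1c.png

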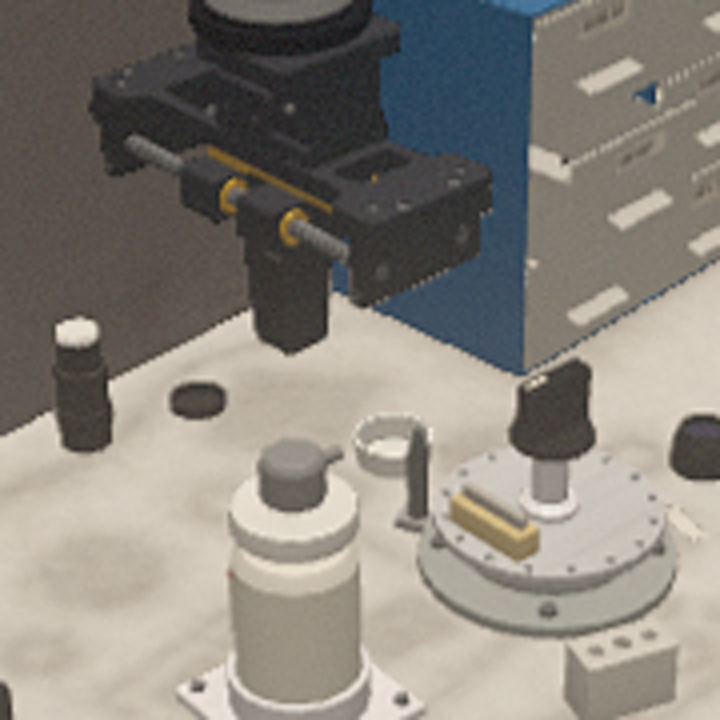

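View pics/top1.png

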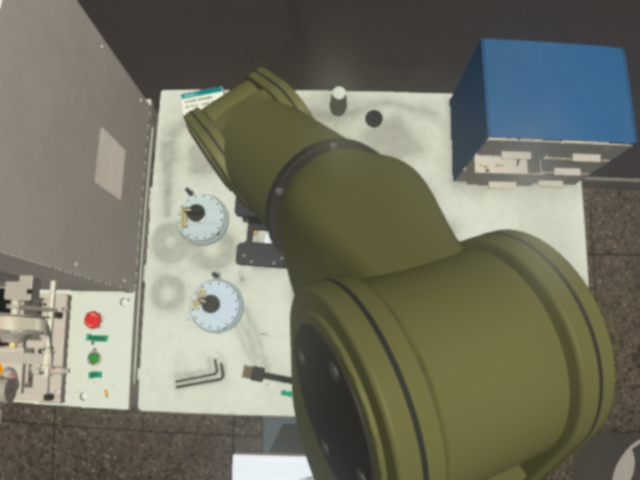

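The scene crop shows the shut fingertips straight above the cap: fingertips at about (290,340) in the crop, cap at (293,455). I'll lower to just above the cap and let the arm settle.

Request:
{"method": "carry_out", "body": {"commands": [[[0,0,0,0,0,1.5,0],[0,0,0,0,0,3,0],[0,0,0,0,0,4.5,0],[0,0,0,0,0,5.3,0],[0,0,0,0,0,5.3,0],[0,0,0,0,0,5.3,0],[0,0,0,0,0,5.3,0]]]}}

```text
clock: 2.45
tool_pos: [0.5371, 0.0652, 0.1684]
eef_rot: [0.732, 0.681, 0.0, 0.0]
contact_force: [0.7, 0.1, 0.1]
opening: 0.003
```

```bash
python3 - <<'E'
from h import *
from plant import r
d=r.snapshot("scene");pickle.dump(d,open("scene2.pkl","wb"))
s=r.get_state();print(s["clock"],s["tool_pos"],s["contact_force"],s["qd"].round(3))
crop(d,240,150,110,110,6,"pics/s2c.png")
E
```

```text
2.5 [0.53725862 0.0652932  0.16852419] [0.60477861 0.69853668 0.91086002] [-0.002 -0.002 -0.001  0.     0.003 -0.003 -0.001]
```

View pics/s2c.png

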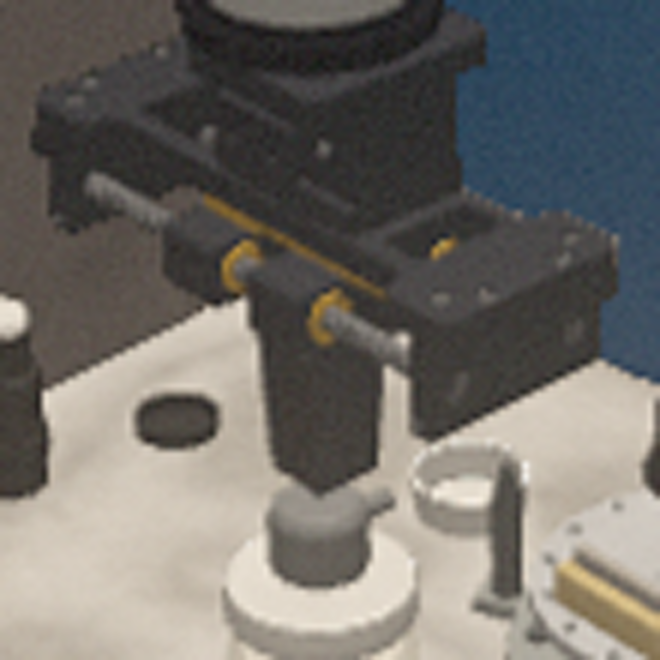

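The fingertips are centred just above the cap in the crop at (318,490). I'll shift 3 mm in +y and press in steps.

Request:
{"method": "carry_out", "body": {"commands": [[[0,0,0,0.3,0,0.4,0],[0,0,0,0.3,0,0.7,0],[0,0,0,0.3,0,0.9,0],[0,0,0,0.3,0,1.1,0],[0,0,0,0.3,0,1.1,0],[0,0,0,0.3,0,1.1,0]]]}}

```text
clock: 3.0
tool_pos: [0.5373, 0.069, 0.157]
eef_rot: [0.732, 0.682, 0.001, 0.0]
contact_force: [-0.2, 1.8, 4.0]
opening: 0.006
```

Request:
{"method": "carry_out", "body": {"commands": [[[0,0,0,0,0,0.2,0],[0,0,0,0,0,0.4,0],[0,0,0,0,0,0.4,0],[0,0,0,0,0,0.4,0]]]}}

```text
clock: 3.33
tool_pos: [0.5373, 0.069, 0.1543]
eef_rot: [0.732, 0.682, 0.001, 0.001]
contact_force: [-3.3, 1.5, 16.7]
opening: 0.008
```

Request:
{"method": "carry_out", "body": {"commands": [[[0,0,0,0,0,0.05,0],[0,0,0,0,0,0.05,0],[0,0,0,0,0,0.05,0]]]}}

```text
clock: 3.58
tool_pos: [0.5373, 0.069, 0.1543]
eef_rot: [0.732, 0.682, 0.001, 0.001]
contact_force: [-4.2, 0.6, 20.4]
opening: 0.004
```

```bash
python3 - <<'E'
from h import *
from plant import r
d=r.snapshot("scene");pickle.dump(d,open("scene3.pkl","wb"))
s=r.get_state();print(s["clock"],s["tool_pos"],s["contact_force"])
crop(d,260,200,80,80,8,"pics/s3c.png")
E
```

```text
3.6333 [0.53733579 0.06894696 0.15426095] [-3.73617879  0.4926423  21.00890074]
```

View pics/s3c.png

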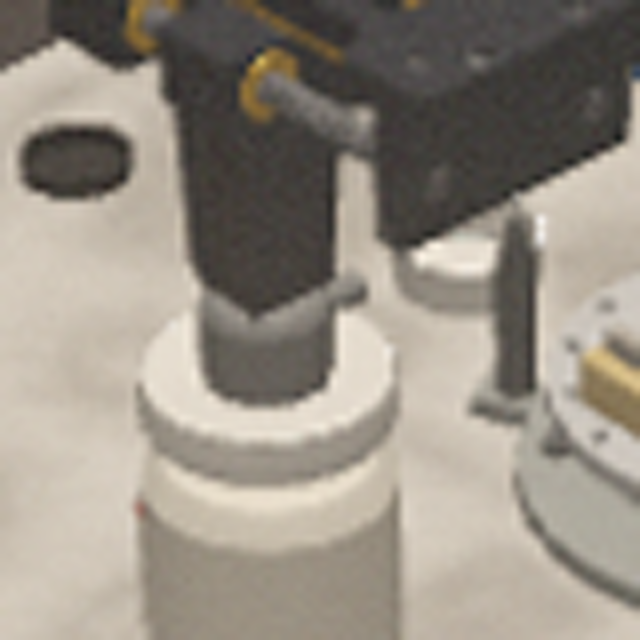

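The crop shows the cap, at (265,345), pressed down onto the collar under the fingers. Pushing further raised the force from 16.7 to 20.4 N with no more travel, so the cap is on its bottom stop. Next I lift and go over to the knob.

Request:
{"method": "carry_out", "body": {"commands": [[[0,0,0,0,0,-1,0],[0,0,0,0,0,-3,0],[0,0,0,0,0,-5.5,2],[0,0,0,0,0,-7,5.5],[0,0,0,-3,0.1,-7,5.5],[0,0,0,-7,0.1,-7,5.5],[0,0,0,-11,0.2,-7,5.5],[0,0,0,-15,0.3,-7,5.5],[0,0,0,-17.9,0.3,-7,5.5],[0,0,0,-17.9,0.3,-7,5.5]]]}}

```text
clock: 4.47
tool_pos: [0.5249, -0.1201, 0.2209]
eef_rot: [0.736, 0.677, -0.004, 0.001]
contact_force: [0.2, 0.4, -0.0]
opening: 0.587
```

Request:
{"method": "carry_out", "body": {"commands": [[[0,0,0,0,0,0,5.5],[0,0,0,0,0,0,5.5],[0,0,0,0,0,0,5.5]]]}}

```text
clock: 4.72
tool_pos: [0.5272, -0.1087, 0.2221]
eef_rot: [0.731, 0.683, 0.0, -0.0]
contact_force: [0.8, 0.0, 0.3]
opening: 0.622
```

```bash
python3 - <<'E'
from h import *
from plant import r
for n in("scene","top"):
    d=r.snapshot(n);pickle.dump(d,open(n+"4.pkl","wb"));cv2.imwrite(f"pics/{n}4.png",d["pixels"][:,:,::-1])
s=r.get_state();print(s["clock"],s["tool_pos"],s["contact_force"],s["q"],s["opening"])
Rm=R.from_quat(s["eef_rot"]).as_matrix();print(Rm.round(4))
print("jaw yaw",np.degrees(np.arctan2(Rm[1,1],Rm[0,1])), "tool err cm",Rm.T@(np.array([.527,-.110,.101])-s["tool_pos"])*100)
crop(load("scene4"),255,120,160,160,5,"pics/s4c.png")
E
```

```text
4.8167 [ 0.52734643 -0.10867536  0.22223617] [-0.34062592  0.3513954  -0.52979062] [ 0.42126379  0.64374298 -0.49939301  1.84476013  0.42864175  0.7615914
 -0.37761133] 0.621966923062306
[[ 6.800e-02  9.977e-01 -1.000e-04]
 [ 9.977e-01 -6.800e-02  6.000e-04]
 [ 6.000e-04 -1.000e-04 -1.000e+00]]
jaw yaw -3.8970815285856224 tool err cm [-0.14215832 -0.0243094  12.12353247]
```

View pics/s4c.png

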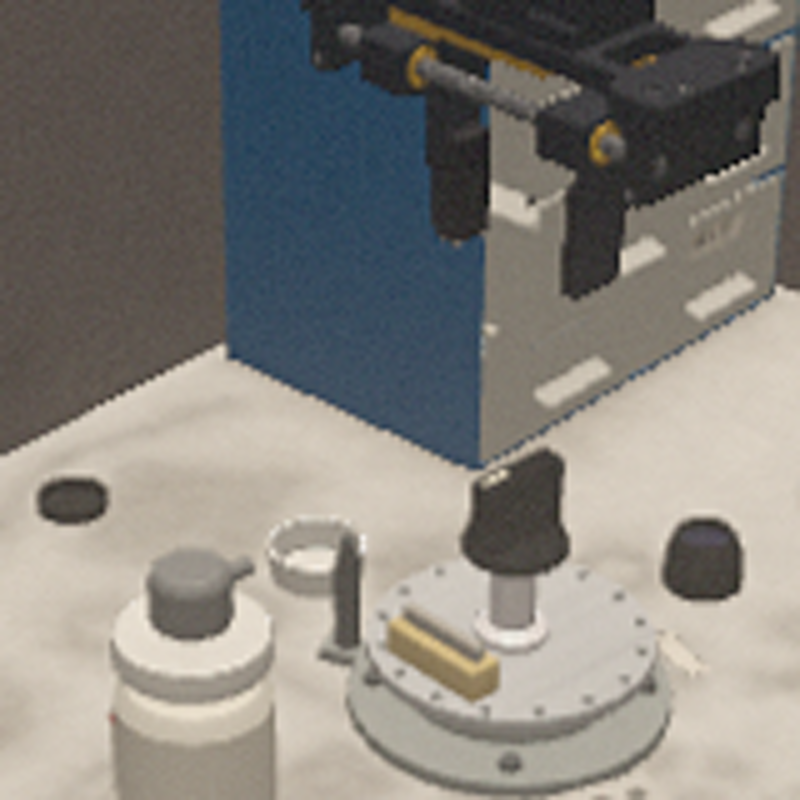

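View pics/top4.png

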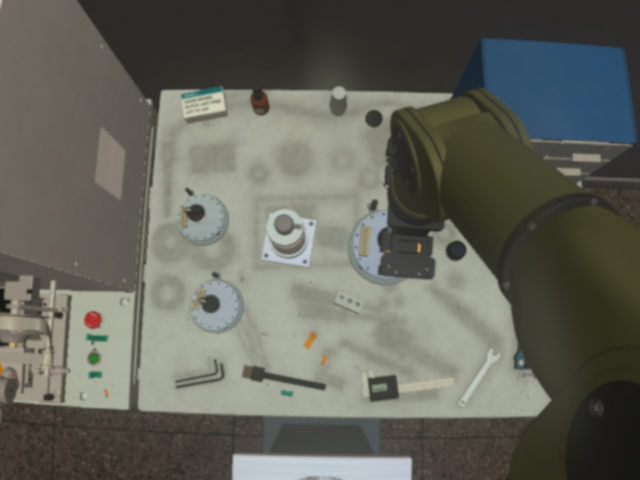

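View pics/scene4.png

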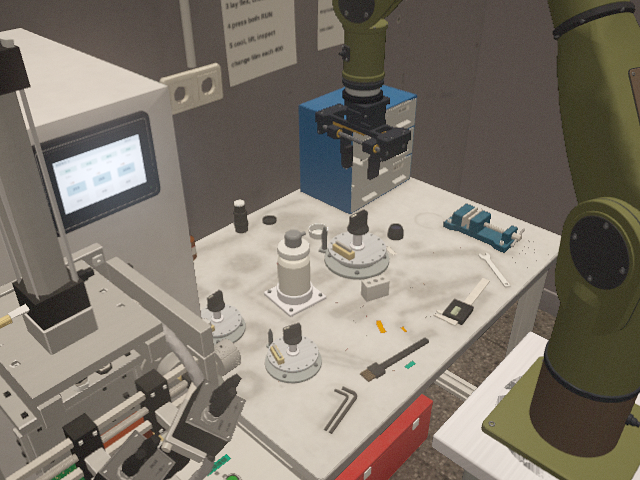

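```bash
python3 - <<'E'
from h import *
s=load("scene0");t=load("top0")
o,v=ray(s,(352,207));b=plane(s,(352,207),0);print("cab bottom corner",b)
for z in(.2,.25,.3,.35):print(z,proj(s,[b[0],b[1],z]))
for z in(.25,.3): print("cab top corners from top view",[plane(t,u,z).round(3) for u in[(453,180),(483,40),(617,47)]])
E
```

```text
cab bottom corner [ 0.6771023  -0.27289726  0.        ]
0.2 [354.37283204 131.72647116]
0.25 [355.02477837 110.98288626]
0.3 [355.70296613  89.37577765]
0.35 [356.40895041  66.85192593]
cab top corners from top view [array([ 0.584, -0.182,  0.25 ]), array([ 0.813, -0.24 ,  0.25 ]), array([ 0.817, -0.465,  0.25 ])]
cab top corners from top view [array([ 0.569, -0.17 ,  0.3  ]), array([ 0.783, -0.224,  0.3  ]), array([ 0.787, -0.434,  0.3  ])]
```

The scene picture shows the cap sprung back up: the crop at (190,560) matches the first picture. The open jaws are above the knob, with the cabinet (about 0.22 m tall) clear of gripper and wrist. I'm lowering onto the knob.

Request:
{"method": "carry_out", "body": {"commands": [[[0,0,0,-0.1,0,3,5.5],[0,0,0,-0.1,0,6,5.5],[0,0,0,-0.1,0,8.5,5.5],[0,0,0,-0.1,0,10.5,5.5],[0,0,0,-0.1,0,11.7,5.5],[0,0,0,-0.1,0,12.1,5.5],[0,0,0,-0.1,0,12.1,5.5],[0,0,0,-0.1,0,12.1,5.5],[0,0,0,-0.1,0,12.1,5.5]]]}}

```text
clock: 5.57
tool_pos: [0.528, -0.1111, 0.1022]
eef_rot: [0.732, 0.682, 0.001, 0.001]
contact_force: [0.2, 0.1, 0.1]
opening: 0.624
```

```bash
python3 - <<'E'
from h import *
from plant import r
d=r.snapshot("scene");pickle.dump(d,open("scene5.pkl","wb"))
s=r.get_state();print(s["clock"],s["tool_pos"],s["contact_force"],s["moment"],s["opening"])
crop(d,290,150,130,130,5,"pics/s5c.png")
E
```

```text
5.6167 [ 0.52793819 -0.11132285  0.10224488] [-0.57843318  0.32298094  0.21279935] [-0.04224641 -0.10310422  0.04107303] 0.6222428733220572
```

View pics/s5c.png

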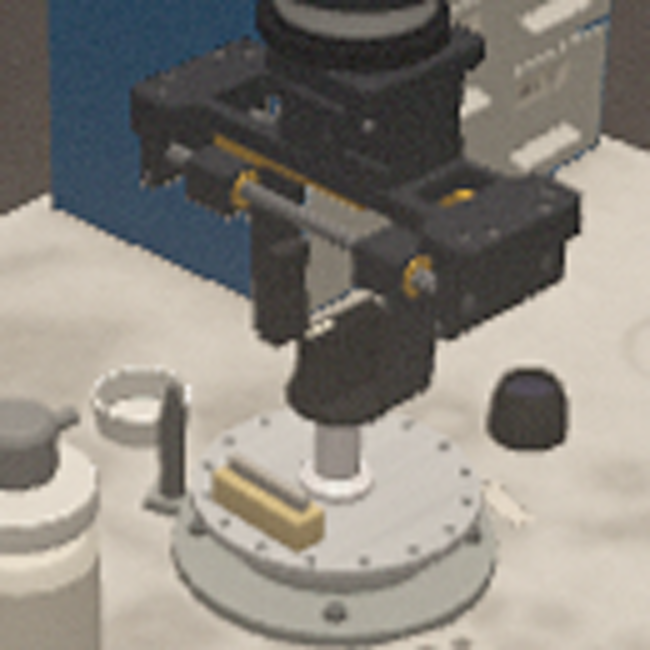

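The knob stands between the open fingers: bar at (355,345) in the crop, and the pads reach down beside it, clear of the skirt. I'm lowering 3 mm and closing.

Request:
{"method": "carry_out", "body": {"commands": [[[0,0,0,0,0,0.3,5.5],[0,0,0,0,0,0.3,3],[0,0,0,0,0,0.3,1],[0,0,0,0,0,0.3,0],[0,0,0,0,0,0.3,0],[0,0,0,0,0,0.3,0],[0,0,0,0,0,0.3,0],[0,0,0,0,0,0.3,0],[0,0,0,0,0,0.3,0]]], "force": 50}}

```text
clock: 6.37
tool_pos: [0.5268, -0.1115, 0.0982]
eef_rot: [0.732, 0.682, -0.0, -0.0]
contact_force: [-1.4, 0.9, 1.9]
opening: 0.16
```

```bash
python3 - <<'E'
from h import *
from plant import r
s=r.get_state();print(s["clock"],s["tool_pos"],s["contact_force"],s["moment"],s["opening"]*88)
Rm=R.from_quat(s["eef_rot"]).as_matrix();print("jaw yaw",np.degrees(np.arctan2(Rm[1,1],Rm[0,1])))
E
```

```text
6.3667 [ 0.52682942 -0.11147397  0.09821387] [-1.37405235  0.92717291  1.89995413] [-0.00896444  0.14871432  0.00806101] 14.058799025793993
jaw yaw -4.071861200094695
```

The grip reads 14.06 mm, which is the bar's thickness, at jaw yaw -4.07°. I'm turning clockwise (+z) to the first stop.

Request:
{"method": "carry_out", "body": {"commands": [[[0,0,0.06,0,0,0,0],[0,0,0.12,0,0,0,0],[0,0,0.19,0,0,0,0],[0,0,0.26,0,0,0,0],[0,0,0.33,0,0,0,0],[0,0,0.393,0,0,0,0],[0,0,0.393,0,0,0,0],[0,0,0.393,0,0,0,0]]]}}

```text
clock: 7.03
tool_pos: [0.5263, -0.1114, 0.0982]
eef_rot: [0.85, 0.526, -0.001, -0.0]
contact_force: [-2.7, 0.5, 2.8]
opening: 0.151
```

```bash
cat > st.py <<'E'
from h import *
from plant import r
s=r.get_state();print(s["clock"],s["tool_pos"],s["contact_force"].round(2),s["moment"].round(3),s["opening"]*88)
Rm=R.from_quat(s["eef_rot"]).as_matrix();y=np.arctan2(Rm[1,1],Rm[0,1]);print("jaw yaw",np.degrees(y),"turned rad",np.radians(-4.07)-y,"q",s["q"].round(3),"F tool",(Rm.T@s["contact_force"]).round(1))
E
python3 st.py
```

```text
7.0333 [ 0.52629276 -0.11135462  0.09819051] [-2.66  0.53  2.76] [ 0.106  0.548 -0.105] 13.308008743918364
jaw yaw -26.477759177109675 turned rad 0.391089175634539 q [ 0.274  0.815 -0.254  1.942  0.444  0.441 -0.77 ] F tool [-0.7 -2.6 -2.8]
```

```bash
python3 - <<'E'
from h import *
from plant import r
d=r.snapshot("scene");pickle.dump(d,open("scene6.pkl","wb"))
crop(d,290,150,130,130,6,"pics/s6c.png")
E
python3 st.py
```

```text
7.0833 [ 0.5262943  -0.11136813  0.09820998] [-2.9   2.05  3.69] [ 0.171  0.666 -0.02 ] 13.438773047277959
jaw yaw -26.47706692545665 turned rad 0.3910770935639413 q [ 0.274  0.815 -0.254  1.942  0.444  0.441 -0.77 ] F tool [ 0.5 -3.5 -3.7]
```

View pics/s6c.png

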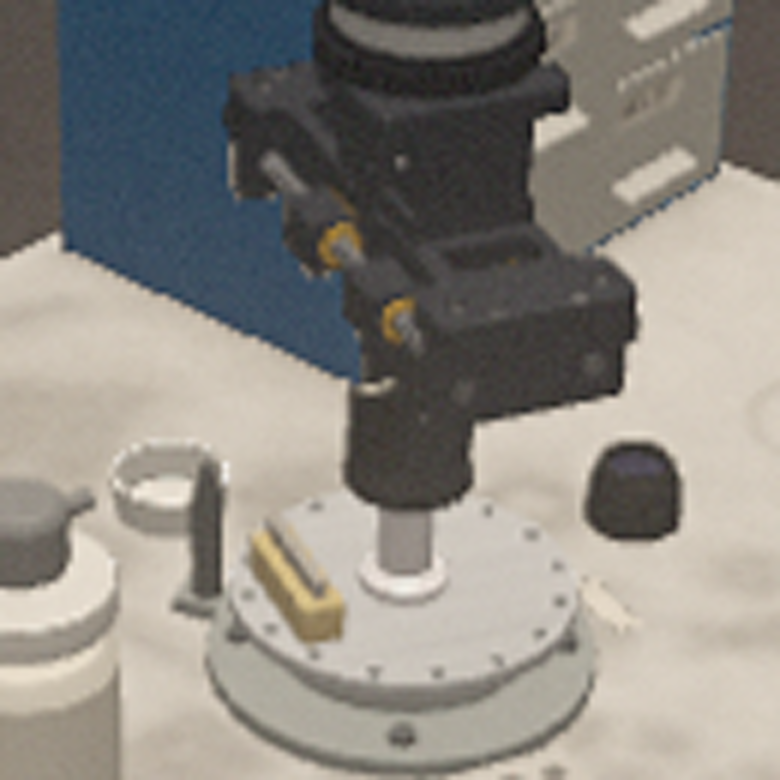

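The blade, at (295,585) in the crop, has turned one step with the gripper, so that is click 1. On to the second stop.

Request:
{"method": "carry_out", "body": {"commands": [[[0,0,0.06,0,0,0,0],[0,0,0.12,0,0,0,0],[0,0,0.19,0,0,0,0],[0,0,0.26,0,0,0,0],[0,0,0.33,0,0,0,0],[0,0,0.393,0,0,0,0],[0,0,0.393,0,0,0,0],[0,0,0.393,0,0,0,0]]]}}

```text
clock: 7.75
tool_pos: [0.5259, -0.111, 0.0982]
eef_rot: [0.936, 0.351, -0.001, -0.001]
contact_force: [-4.6, 1.6, 6.2]
opening: 0.153
```

```bash
python3 st.py
```

```text
7.75 [ 0.52589493 -0.11104686  0.0982101 ] [-4.62  1.56  6.25] [ 0.283  0.831 -0.047] 13.504326578326241
jaw yaw -48.916611747694795 turned rad 0.7827210333608426 q [ 0.218  0.809 -0.16   1.945  0.293  0.412 -1.016] F tool [-2.5 -4.2 -6.2]
```

Second stop reached (0.783 rad, small moment). Now the third, approached slowly at the end.

Request:
{"method": "carry_out", "body": {"commands": [[[0,0,0.06,0,0,0,0],[0,0,0.12,0,0,0,0],[0,0,0.19,0,0,0,0],[0,0,0.26,0,0,0,0],[0,0,0.33,0,0,0,0],[0,0,0.37,0,0,0,0],[0,0,0.393,0,0,0,0],[0,0,0.393,0,0,0,0],[0,0,0.393,0,0,0,0]]]}}

```text
clock: 8.5
tool_pos: [0.5256, -0.1106, 0.0982]
eef_rot: [0.987, 0.162, -0.002, -0.001]
contact_force: [-5.7, 2.3, 6.3]
opening: 0.152
```

```bash
python3 - <<'E'
from h import *
from plant import r
for n in("scene","top"):
    d=r.snapshot(n);pickle.dump(d,open(n+"7.pkl","wb"));cv2.imwrite(f"pics/{n}7.png",d["pixels"][:,:,::-1])
    if n=="scene":crop(d,290,150,130,130,6,"pics/s7c.png")
    else: crop(d,330,180,130,110,6,"pics/t7c.png")
E
python3 st.py
```

```text
8.6 [ 0.52564228 -0.11058447  0.09818696] [-5.39  2.33  5.85] [ 0.504  1.011 -0.076] 13.715200520566981
jaw yaw -71.39776929378962 turned rad 1.1750912521997663 q [ 0.165  0.807 -0.072  1.948  0.133  0.394 -1.254] F tool [-4.4 -3.9 -5.8]
```

View pics/s7c.png

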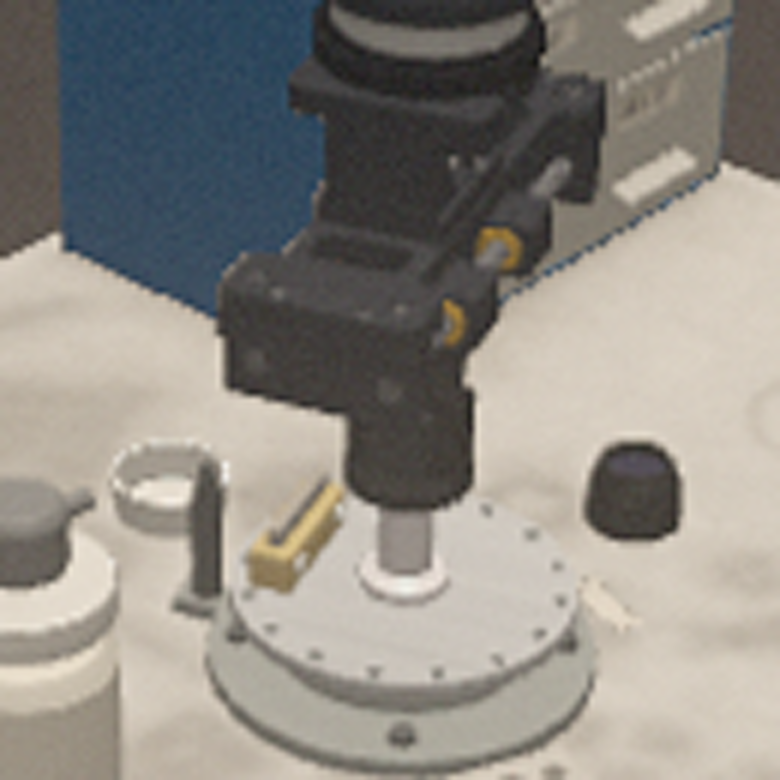

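View pics/t7c.png

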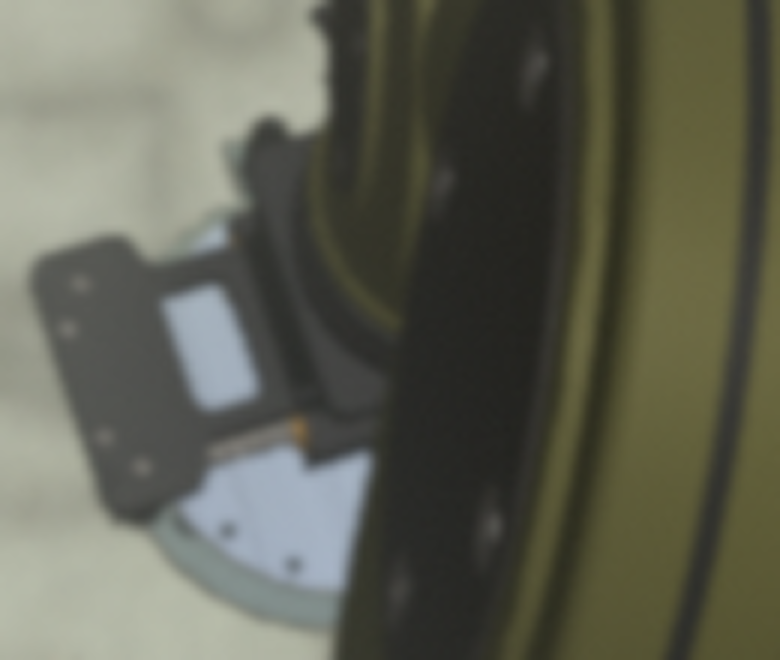

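```bash
python3 - <<'E'
from h import *
d=load("scene7")
for k,a in(("2nd",40.8),("3rd",18.3),("4th",-4.2)):
    c,s=np.cos(np.radians(a)),np.sin(np.radians(a))
    mid=np.array([.5265+.04*c,-.110+.04*s,.06]);e=np.array([-s,c,0])*.022
    print(k,[((proj(d,p)-[290,150])*6).round(0) for p in(mid,mid+e,mid-e)])
a,b=[plane(d,(290+x/6-.4,150+y/6-.4),.06) for x,y in[(275,543),(334,486)]];v=a-b
print("grey edge normal deg",np.degrees(np.arctan2(-v[0],v[1])),(a+b)/2)
E
```

```text
2nd [array([289., 519.]), array([289., 554.]), array([290., 484.])]
3rd [array([298., 495.]), array([274., 526.]), array([322., 464.])]
4th [array([323., 475.]), array([279., 499.]), array([366., 453.])]
grey edge normal deg 11.778606333846652 [ 0.55634439 -0.09030198  0.06      ]
```

```bash
python3 - <<'E'
from h import *
n=np.array([(375,673),(437,673),(498,659),(540,633),(560,601),(558,566),(532,535),(488,510),(315,655)])/6+[290,150]-.4
for k in("scene0","scene6","scene7"):
    d=load(k);g=255-cv2.cvtColor(d["pixels"],cv2.COLOR_RGB2GRAY).astype(float);o=[]
    for u in n:
        x,y=np.round(u).astype(int);w=g[y-3:y+4,x-3:x+4];w=np.clip(w-np.median(w)-8,0,None);Y,X=np.mgrid[y-3:y+4,x-3:x+4]
        c=np.array([(X*w).sum(),(Y*w).sum()])/w.sum();q=plane(d,c,.036)-[.5265,-.110,0];o.append(np.degrees(np.arctan2(q[1],q[0])))
    o=np.array(o)
    if k=="scene0":ref=o
    print(k,(o-ref).round(2),"median",np.median(o-ref).round(2))
# nozzle and loose things before/after
a,b=[cv2.cvtColor(load(k)["pixels"],cv2.COLOR_RGB2GRAY) for k in("scene0","scene7")]
for nm,(x,y,w,h) in dict(cap=(278,225,40,35),cup=(305,220,18,20),loupe=(384,218,25,25),block=(355,272,42,35)).items():
    print(nm,cv2.absdiff(a,b)[y:y+h,x:x+w].mean().round(2))
E
```

```text
scene0 [0. 0. 0. 0. 0. 0. 0. 0. 0.] median 0.0
scene6 [ 1.29 -0.   -0.11  0.16 -0.04  0.89  0.6   0.3  -1.6 ] median 0.16
scene7 [ 1.28 -0.22 -0.06  0.27 -0.17  0.84  0.96  0.24  1.41] median 0.27
cap 1.43
cup 1.33
loupe 1.66
block 1.33
```

The plate's holes repeat every 22.5° and stand where they did at the start (median shift 0.27°), so the plate sits in a stop. The gripper has turned 1.175 rad, which makes it the third. The cap and loose things are unchanged, so I'm handing in while still gripping.

```bash
python3 - <<'E'
from plant import r
print(r.finish_job())
E
python3 st.py
```

```text
the job is handed in; nothing more can be done
None
the job is handed in; nothing more can be done
```

I pressed the nozzle cap fully down and let it spring back. Then I turned the knob of the largest indexing head clockwise to the third stop, and handed in at about 8.6 s still gripping it.

- **Nozzle:** The cap went to its bottom stop. The force rose from 16.7 to about 20 N with no more travel. The pictures afterwards show the cap back up.
- **Knob:** I turned it one stop at a time: 0.391, 0.783 and 1.175 rad measured, against 1.178 for the third stop. The plate's hole pattern is within about 0.3° (median) of where it started, so it sits in a stop. The grip was set to 50 N.
- **Surroundings:** The cup, loupe and block look unchanged from the first picture.
- **Checks that disagreed:**
  - The direction read from the blade's short visible edge came out at 11.8°, against 18.3° for the post. The edge is partly hidden by the gripper, and its midpoint was about 3 pixels from where I expected it. I relied on the hole pattern and the gripper angle instead.
  - Single holes scattered by up to 1.4°.
  - The reported grip opening drifted between 14.1 and 13.3 mm, with no other sign of slip.

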